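# Cock the ball launcher

## Task

Cock the home-made ball launcher on the workbench: take its sprung arm by the upright knob, draw it round as far as it goes so that the catch hooks behind it, let it settle on the catch and let go, so that the arm stays drawn back on the closed catch. Do not fire it or let the arm fly back at any time.

Things in the scene. Friction and masses are not known exactly. Their poses are not given: they have to be found in the camera images.
- launcher_knob (a point): Centre of the arm's knob: upright round wooden peg, 25 mm across, 46 mm tall (50 to 96 mm above the bench), to grasp from above; round, so it turns in the grip. It stands on a flat aluminium bar (the arm: 18 mm wide, top 50 mm up), 110 mm from the pivot. A rubber pad, 65 mm high, sits 140 mm from the pivot. Pull at the knob: 3 N at rest, 8 N drawn. The plywood board (210 x 250 x 18 mm) is fixed.
- launcher_pivot (a point): Upright axis of the arm, at the height of the arm's top (50 mm above the bench). From here to the knob is the arm's direction. Seen from above, the arm is drawn back ANTICLOCKWISE (from x to y) about this point; the spring drives it clockwise against a rubber post.
- launcher_arm (a joint): Swing of the arm, rad: 0 at rest, growing anticlockwise (from above) as it is drawn back. From about 0.9 a pin under its tip pushes the catch aside by itself (leave the catch alone); the catch snaps in behind it just past 1.11; hard stop at 1.2 (10 mm more at the knob). Hooked, it rests at about 1.10. Let go short of that, it flies back.
- launcher_catch (a joint): Dark steel hook lever, about 120 mm long, flat on the board (26 to 42 mm above the bench), where the arm's tip arrives. Rad: 0 closed (a light spring holds it), positive as its tooth moves outward from the arm's pivot (about 0.2 while the pin passes, at most 0.45). Hair-trigger: a push of a few newtons on it fires the cocked arm.

How it is judged:
By the outcome, as a careful person would: the job done as asked, in the order asked, and still so for the second after the job is handed in, with the robot touching nothing.
It also fails if it takes over 38 s, if anything falls off the work surface, if the arm or the gripper's body presses on something with over 40 N, if the wrist force passes 120 N, or if a joint passes its speed limit or range.

## Robot

A 6-joint arm with a two-finger parallel gripper is mounted at the origin on a cart in front of the work surface, level with it; the furniture and walls round the work are solid. World frame = base frame: x ahead of the robot, y to its left, z up, the work surface at z = 0. Lengths are in m, angles in rad, forces in N, time in s.
With the tool pointing down it reaches from about 0.3 to 0.95 m from the base axis. Payload 3.1 kg.
Tool frame: the origin (TCP) lies at the very end of the fingers, on their centre line; the grasp point (between the pads) lies 19 mm behind it; y points along the fingers, z is the direction in which the jaws open and shut, and the axes are right-handed (so a half turn about y gives the same grasp; the last joint's range is limited). The gripper opens to 85 mm and grips with 20 to 120 N. Pads are 22 mm wide; open, the fingers measure 114 mm over their backs; the gripper's body (76 mm by 85 mm) begins 54 mm behind the grasp point. The pads swing forward as they close: fully open they stand 13 mm farther back than shut.
Start: joints at [-1.384, 0.308, 1.634, -0, 1.2, -0.07], TCP at [0.159, -0.605, 0.231] pointing down, gripper open.
Joint ranges: [-3.06, 3.06], [-0.79, 1.96], [0.05, 2.63], [-1.19, 4.34], [0.05, 2.64], [-2.94, 2.94]. Speed limits (rad/s): [2.79, 2.79, 3.14, 3.14, 3.14, 3.14].

## Interface

Orientations are given as a 3x3 rotation matrix whose columns are the frame's x, y, z axes.
In Python, from bench import * gives the robot as it stands. The module is installed in compiled form; this text tells all that it offers.
- The arm moves only by the shell command python3 -m pendant 'ROWS' [OPENING] [FORCE]. ROWS is JSON, a list of rows, each an object with "offset": the shift along the tool's x, y, z in m, a list of three; "rot": the turn, a rotation vector about the tool's x, y, z in rad, a list of three. In form: [{"offset": [tx, ty, tz], "rot": [wx, wy, wz]}, ...]. A call has 1 to 20 rows; each row is the pose to reach, as a shift and turn from the pose commanded when the call began, along the tool's axes at that moment; what a row does not reach only later rows make up. A row lasts 1/12 s, in which the tool goes at most 41.7 mm and 7.16 degrees, less where a joint would pass 70% of its speed; a pose out of reach is approached as far as the arm can. A call with a gripper value outside its range is refused whole. OPENING is the opening, from -1 (shut) to 1 (fully open), set as the call begins (- or left out, the last holds). The fingers move at their own pace and stop on an object; FORCE is the grip in N (left out, the last holds). Time passes only in rows, so rows that repeat a pose let the fingers close. It gives the time, the measured TCP pose, the force and the opening at its end, in the units of the state.
- state(): the state, without advancing time (a new reading comes with each control period).
- get_image(name): name is "scene" or "side" or "wrist"; returns a dict with "img" (384x512x3 uint8, blue, green, red), "camera_matrix" (3x3 intrinsics, pixels), "rvec" (rotation vector, rad) and "tvec" (3), from world to camera coordinates, as OpenCV has them; the wrist camera has in their place "mount" (4x4, takes a point from camera to tool coordinates, whose origin is the TCP and whose axes are the tool frame's). Camera axes: x right, y down, z forward; pixel columns grow to the right and rows downward; lengths in m; the calibration is good to about 2 mm. A picture is of the moment at which its call begins: read the wrist's pose just before it. There is no depth.
- finish_job(): hands the job in, once; it reports no verdict.
Trained networks look in the newest picture that a camera, given by its name, has taken for a name from the list of things; names that differ only in an ending like _2 or _b are one class to them, and where a whole thing is asked for, a point or a joint stands for the part that bears it (a point fixed in the world has none). Each returns a list of dicts, best first, with "score" (0 to 1); they miss things now and then, are a little off and sometimes report something else, mostly with a low value. They report only what shows in the picture. A call takes as long as a camera call.
- boxes_of(name, camera): "position" ([column, row] in pixels, amid what is visible of it).
- spot_point(name, camera): "position" ([column, row] in pixels: a listed point, or the origin of a listed thing).
The state is a dict: "time": time; "joint_positions": joint angles; "qvel": joint speeds; "tau": joint torques, N m; "ee_pos": TCP position; "tool_rot": TCP orientation; "wrist_force": force on the tool from outside, world axes, zero at the start; "torque": the same for the moment, N m; "opening": finger opening in m.
Only numpy, scipy, OpenCV 4.12 (cv2) and the standard library are available. Lean on these libraries where they do the work, as an engineer would, in place of code of your own. Each camera call takes 0.05 s, during which the arm holds its last target. There are 200 camera calls.

## Working session

There is one attempt and no reset: what is moved stays moved. The work goes in short steps, Python scripts to look and compute and a shell command to move; the robot and the scene stay as the last step left them, time stands still between calls to the robot, and variables do not carry over. Pictures are saved under pics/ and viewed, about 8 in all and at most 12, crops included, and the job is handed in when it is done.

```bash
mkdir -p pics; cat > h.py <<'E'
from bench import *
import numpy as np, cv2
np.set_printoptions(precision=4,suppress=True)
def ray(c,p,s=None):
    K=np.array(c["camera_matrix"]); d=cv2.undistortPoints(np.array([[p]],float),K,None)[0,0]; d=np.array([d[0],d[1],1.])
    if "mount" in c:
        M=np.array(c["mount"]); R=np.array(s["tool_rot"]); o=R@M[:3,3]+np.array(s["ee_pos"]); return o,R@M[:3,:3]@d
    R=cv2.Rodrigues(np.array(c["rvec"],float))[0]; return -R.T@np.array(c["tvec"],float).ravel(),R.T@d
def atz(c,p,z,s=None):
    o,d=ray(c,p,s); return o+d*(z-o[2])/d[2]
E
python3 - <<'E'
from h import *
s=state(); print(s["time"],s["ee_pos"],np.array(s["tool_rot"]),s["opening"])
for n in ("scene","side","wrist"):
    s=state(); c=get_image(n); cv2.imwrite(f"pics/{n}0.png",c["img"])
    for t,z in (("launcher_knob",.073),("launcher_pivot",.05)):
        for r in spot_point(t,n)[:2]: print(n,t,r["score"],r["position"],atz(c,r["position"],z,s))
    for r in boxes_of("launcher_catch",n)[:2]: print(n,"catch",r["score"],r["position"],atz(c,r["position"],.04,s))
a=np.hstack([cv2.imread("pics/scene0.png"),cv2.imread("pics/side0.png")]); cv2.imwrite("pics/a.png",cv2.resize(a,(800,300)))
E
```

```text
0.0 [ 0.1586 -0.6037  0.23  ] [[-0.9672 -0.0004  0.2539]
 [-0.2539  0.0023 -0.9672]
 [-0.0002 -1.     -0.0024]] 0.08530620384933671
scene launcher_knob 0.76 [189.3, 201.2] [ 0.4335 -0.1326  0.073 ]
scene launcher_pivot 0.85 [228.4, 191.1] [ 0.539  -0.1185  0.05  ]
scene catch 0.64 [258.2, 238.0] [ 0.5235 -0.285   0.04  ]
side launcher_knob 0.97 [210.8, 185.5] [ 0.4392 -0.1516  0.073 ]
side launcher_pivot 0.74 [259.3, 188.4] [ 0.5405 -0.1118  0.05  ]
side catch 0.72 [237.3, 234.9] [ 0.5211 -0.2795  0.04  ]
```

View pics/scene0.png

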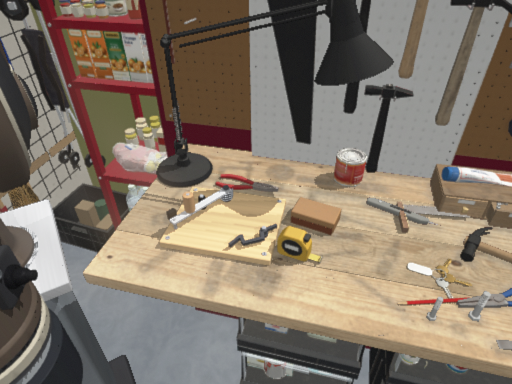

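The scene view shows the launcher board, with the knob at about (189,201), the pivot at (228,191) and the dark catch at (255,238). The lamp stands behind and to the left. I'll check the side view for clearance.

View pics/side0.png

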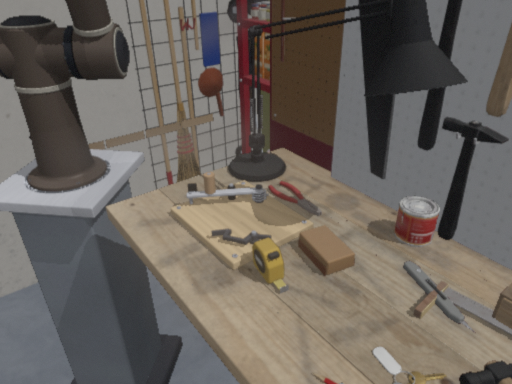

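```bash
python3 - <<'E'
from h import *
c=get_image("scene")
for p in ((187,165),(189,201),(228,191)): print(atz(c,p,0.02))
print(ray(c,(189,201))[0]); c=get_image("side"); print(ray(c,(189,201)), c["camera_matrix"]); 
w=get_image("wrist");print(np.array(w["mount"]),w["camera_matrix"])
E
```

```text
[0.5111 0.0852 0.02  ]
[ 0.4531 -0.0677  0.02  ]
[ 0.5548 -0.0822  0.02  ]
[ 0.2333 -0.7743  0.6064]
(array([ 0.6606, -0.9154,  0.5157]), array([-0.2952,  0.8197, -0.5222])) [[412.5269   0.     262.2974]
 [  0.     412.5269 195.8136]
 [  0.       0.       1.    ]]
[[ 0.0005  0.9656  0.26   -0.0651]
 [ 0.0003 -0.26    0.9656 -0.1439]
 [ 1.     -0.0004 -0.0004 -0.0001]
 [ 0.      0.      0.      1.    ]] [[315.3594   0.     255.6195]
 [  0.     315.3594 193.2971]
 [  0.       0.       1.    ]]
```

```bash
cat >> h.py <<'E'
def tri(a,pa,b,pb):
    P=[]
    for c in (a,b):
        R=cv2.Rodrigues(np.array(c["rvec"],float))[0]; P.append(np.array(c["camera_matrix"])@np.c_[R,np.array(c["tvec"],float).ravel()])
    X=cv2.triangulatePoints(P[0],P[1],np.array(pa,float).reshape(2,1),np.array(pb,float).reshape(2,1)).ravel(); return X[:3]/X[3]
E
python3 - <<'E'
from h import *
a=get_image("scene");b=get_image("side")
for n,p,q in (("knob",(189.3,201.2),(210.8,185.5)),("pivot",(228.4,191.1),(259.3,188.4)),("catch",(258.2,238),(237.3,234.9)),("polebase",(181,150),(257,145)),("poletop",(167,42),(255,35)),("headL",(315,80),(366,90)),("headR",(392,64),(465,77)),("armend",(325,10),(385,8))): print(n,tri(a,p,b,q))
s=state();print(s["time"],s["tool_rot"])
E
```

```text
knob [ 0.4342 -0.1281  0.0635]
pivot [ 0.5404 -0.116   0.0505]
catch [ 0.5222 -0.2872  0.0444]
polebase [0.5047 0.0991 0.0632]
poletop [0.5069 0.0889 0.3488]
headL [ 0.7454 -0.1565  0.2954]
headR [ 0.8835 -0.2351  0.3358]
armend [ 0.7608 -0.1488  0.4307]
0.85 [[-0.9672  0.      0.254 ]
 [-0.254  -0.     -0.9672]
 [-0.     -1.      0.    ]]
```

```bash
T='{"offset":[-0.397,0.03,-0.365],"rot":[0,0,0]}'; python3 -m pendant '[{"offset":[-0.02,0.0,-0.018],"rot":[0,0,0]},{"offset":[-0.045,0.003,-0.041],"rot":[0,0,0]},{"offset":[-0.072,0.006,-0.066],"rot":[0,0,0]},{"offset":[-0.1,0.008,-0.092],"rot":[0,0,0]},{"offset":[-0.13,0.01,-0.119],"rot":[0,0,0]},{"offset":[-0.16,0.012,-0.147],"rot":[0,0,0]},{"offset":[-0.19,0.014,-0.175],"rot":[0,0,0]},{"offset":[-0.22,0.017,-0.202],"rot":[0,0,0]},{"offset":[-0.25,0.019,-0.23],"rot":[0,0,0]},{"offset":[-0.28,0.021,-0.257],"rot":[0,0,0]},{"offset":[-0.31,0.023,-0.285],"rot":[0,0,0]},{"offset":[-0.34,0.026,-0.312],"rot":[0,0,0]},{"offset":[-0.365,0.028,-0.335],"rot":[0,0,0]},{"offset":[-0.385,0.03,-0.354],"rot":[0,0,0]},{"offset":[-0.397,0.03,-0.365],"rot":[0,0,0]},{"offset":[-0.397,0.03,-0.365],"rot":[0,0,0]},{"offset":[-0.397,0.03,-0.365],"rot":[0,0,0]}]'
python3 - <<'E'
from h import *
n="wrist"; s=state(); c=get_image(n); cv2.imwrite("pics/w1.png",c["img"]); print(s["time"],s["ee_pos"],s["joint_positions"],s["wrist_force"])
for t,z in (("launcher_knob",.073),("launcher_pivot",.05)):
    for r in spot_point(t,n)[:2]: print(t,r["score"],r["position"],atz(c,r["position"],z,s))
for r in boxes_of("launcher_catch",n)[:2]: print("catch",r["score"],r["position"],atz(c,r["position"],.04,s))
E
```

```text
time: 2.27
ee_pos: [0.4502, -0.1502, 0.2014]
tool_rot: [[-0.967, -0.0, 0.256], [-0.256, -0.001, -0.967], [0.0, -1.0, 0.0]]
wrist_force: [0.1, -0.8, -0.2]
opening: 0.0858
2.2667 [ 0.4502 -0.1502  0.2014] [-0.4133  0.0486  2.0054 -0.0006  1.0874  0.8984] [ 0.0744 -0.8267 -0.171 ]
launcher_knob 0.75 [233.8, 199.6] [ 0.4316 -0.1347  0.073 ]
launcher_pivot 0.58 [237.1, 72.3] [ 0.5385 -0.1098  0.05  ]
catch 0.87 [402.4, 130.9] [ 0.5289 -0.2737  0.04  ]
```

View pics/w1.png

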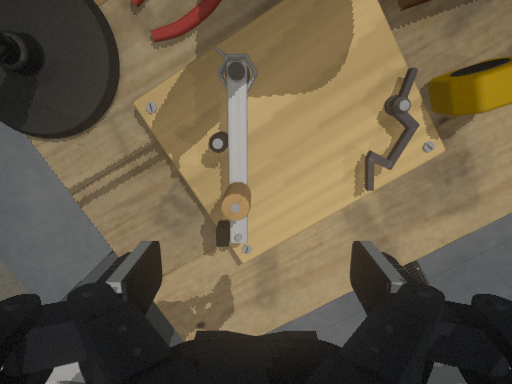

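The wrist view shows the pivot bolt at (237,71), the knob top at (236,208), the bar tip at (238,240) with the black pad on its left, and the catch hook from (410,70) to (370,188). I'll cross-check the geometry.

```bash
python3 - <<'E'
from h import *
s=state(); c=get_image("wrist")
P=atz(c,(237,71),.055,s); print("pivot",P, "tip",atz(c,(238,240),.05,s),"knobtop",atz(c,(236,208),.096,s),"tooth",atz(c,(370,185),.035,s),"catchpivot",atz(c,(400,104),.04,s))
P=np.array([.5395,-.1115]);
for K in (np.array([.4316,-.1347]),atz(c,(236,208),.096,s)[:2], atz(c,(238,240),.05,s)[:2]):
    v=K-P; print(np.hypot(*v),np.arctan2(v[1],v[0]))
E
```

```text
pivot [ 0.5385 -0.1117  0.055 ] tip [ 0.3838 -0.1502  0.05  ] knobtop [ 0.4312 -0.1394  0.096 ] tooth [ 0.4692 -0.2659  0.035 ] catchpivot [ 0.5501 -0.2642  0.04  ]
0.11036598207781236 -2.92980320606359
0.11183115312727594 -2.8891090099769294
0.16045619522617535 -2.8979505979764895
```

```bash
python3 -m pendant '[{"offset":[0.007,0.015,-0.008],"rot":[0,0,0]},{"offset":[0.0143,0.04,-0.0162],"rot":[0,0,0]},{"offset":[0.0143,0.07,-0.0162],"rot":[0,0,0]},{"offset":[0.0143,0.1,-0.0162],"rot":[0,0,0]},{"offset":[0.0143,0.125,-0.0162],"rot":[0,0,0]},{"offset":[0.0143,0.14,-0.0162],"rot":[0,0,0]},{"offset":[0.0143,0.14,-0.0162],"rot":[0,0,0]},{"offset":[0.0143,0.14,-0.0162],"rot":[0,0,0]}]'
python3 - <<'E'
from h import *
c=get_image("wrist"); cv2.imwrite("pics/w2.png",c["img"]); c=get_image("side"); cv2.imwrite("pics/s2.png",cv2.resize(c["img"][130:280,150:350],None,fx=3,fy=3,interpolation=2)); s=state(); print(s["ee_pos"],s["wrist_force"])
E
```

```text
time: 3.18
ee_pos: [0.4311, -0.139, 0.0607]
tool_rot: [[-0.968, -0.002, 0.253], [-0.253, 0.001, -0.968], [0.002, -1.0, -0.001]]
wrist_force: [-0.1, 0.4, 0.7]
opening: 0.0854
[ 0.4331 -0.1396  0.0624] [-1.3236  0.0785 -0.4381]
```

View pics/w2.png

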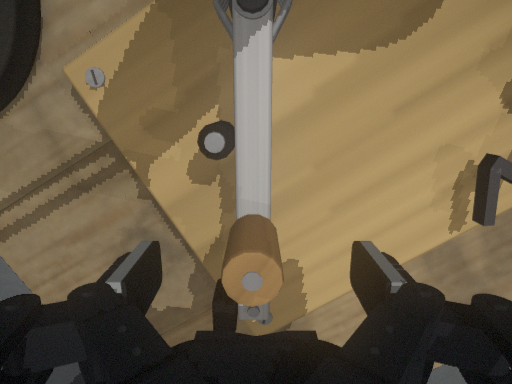

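The knob stands centred between the open fingers (column 253; fingers at 160 and 352). Closing now.

```bash
python3 -m pendant '[{"offset":[0,0,0],"rot":[0,0,0]},{"offset":[0,0,0],"rot":[0,0,0]},{"offset":[0,0,0],"rot":[0,0,0]},{"offset":[0,0,0],"rot":[0,0,0]},{"offset":[0,0,0],"rot":[0,0,0]},{"offset":[0,0,0],"rot":[0,0,0]},{"offset":[0,0,0],"rot":[0,0,0]},{"offset":[0,0,0],"rot":[0,0,0]},{"offset":[0,0,0],"rot":[0,0,0]},{"offset":[0,0,0],"rot":[0,0,0]}]' -1 60
python3 - <<'E'
from h import *
s=state(); print(s["ee_pos"],s["wrist_force"],s["opening"])
P=np.array([.539,-.1115]); k=np.array(s["ee_pos"])[:2]; v=k-P; print(np.hypot(*v),np.arctan2(v[1],v[0]))
a0=-2.898; x,z=np.array([-.968,-.253]),np.array([.253,-.968])
p0=.11*np.array([np.cos(a0),np.sin(a0)])
for t in np.r_[np.arange(.1,1.2,.1),1.16,1.1]:
    d=.11*np.array([np.cos(a0+t),np.sin(a0+t)])-p0; print(round(t,3),"off",(d@x).round(4),(d@z).round(4))
E
```

```text
time: 4.12
ee_pos: [0.4322, -0.1383, 0.0619]
tool_rot: [[-0.967, -0.0, 0.253], [-0.253, 0.001, -0.967], [-0.0, -1.0, -0.001]]
wrist_force: [-2.1, 1.7, 5.2]
opening: 0.0237
[ 0.4322 -0.1383  0.0619] [-2.0708  1.7102  5.2448] 0.023718695873455507
0.11015427852476467 -2.895954866406421
0.1 off -0.0004 0.011
0.2 off -0.0019 0.0219
0.3 off -0.0045 0.0326
0.4 off -0.0082 0.043
0.5 off -0.0128 0.0529
0.6 off -0.0185 0.0624
0.7 off -0.025 0.0712
0.8 off -0.0324 0.0793
0.9 off -0.0406 0.0867
1.0 off -0.0495 0.0932
1.1 off -0.0589 0.0988
1.16 off -0.0649 0.1017
1.1 off -0.0589 0.0988
```

Knob gripped (opening 23.7 mm). Drawing to about 0.6 rad first, turning the tool with the arm.

```bash
python3 -m pendant '[{"offset":[-0.0001,0,0.0055],"rot":[0,-0.05,0]},{"offset":[-0.0004,0,0.011],"rot":[0,-0.1,0]},{"offset":[-0.0019,0,0.0219],"rot":[0,-0.2,0]},{"offset":[-0.0031,0,0.0272],"rot":[0,-0.25,0]},{"offset":[-0.0045,0,0.0326],"rot":[0,-0.3,0]},{"offset":[-0.0062,0,0.0378],"rot":[0,-0.35,0]},{"offset":[-0.0082,0,0.043],"rot":[0,-0.4,0]},{"offset":[-0.0104,0,0.048],"rot":[0,-0.45,0]},{"offset":[-0.0128,0,0.0529],"rot":[0,-0.5,0]},{"offset":[-0.0155,0,0.0577],"rot":[0,-0.55,0]},{"offset":[-0.0185,0,0.0624],"rot":[0,-0.6,0]},{"offset":[-0.0185,0,0.0624],"rot":[0,-0.6,0]}]'
python3 - <<'E'
from h import *
s=state(); P=np.array([.539,-.1115]); k=np.array(s["ee_pos"])[:2]; v=k-P; a=np.arctan2(v[1],v[0]); f=np.array(s["wrist_force"])[:2]; u=v/np.hypot(*v); w=np.array([-u[1],u[0]])
print(np.hypot(*v),a+2.898,"Frad",f@u,"Ftan",f@w,s["opening"],s["joint_positions"])
R=np.array(s["tool_rot"]); 
a0=-2.898; p0=.11*np.array([np.cos(a0+.6),np.sin(a0+.6)])
yaw=np.arctan2(-.967,.253)+.6; z=np.array([np.cos(yaw),np.sin(yaw)]); x=np.array([z[1],-z[0]]); print(R[:2,0],x)
for t in [.65,.7,.75,.8,.85,.9,.95,1.,1.05,1.1,1.13,1.16,1.18]:
    d=.11*np.array([np.cos(a0+t),np.sin(a0+t)])-p0; print(round(t,3),"off",(d@x).round(4),(d@z).round(4),round(t-.6,3))
c=get_image("scene"); cv2.imwrite("pics/sc3.png",cv2.resize(c["img"][130:280,130:330],None,fx=3,fy=3,interpolation=2))
E
```

```text
time: 5.12
ee_pos: [0.4669, -0.1935, 0.0618]
tool_rot: [[-0.656, 0.001, 0.755], [-0.755, 0.002, -0.656], [-0.002, -1.0, -0.001]]
wrist_force: [0.8, 6.8, 7.5]
opening: 0.0234
0.109203169660425 0.6060464269986063 Frad -5.611429128968833 Ftan -3.8515562461698405 0.0234396574543231 [-0.4807  0.3189  2.0222  0.0035  0.8005  0.2321]
[-0.6558 -0.7549] [-0.6555 -0.7552]
0.65 off -0.0001 0.0055 0.05
0.7 off -0.0004 0.011 0.1
0.75 off -0.001 0.0165 0.15
0.8 off -0.0019 0.0219 0.2
0.85 off -0.0031 0.0273 0.25
0.9 off -0.0045 0.0326 0.3
0.95 off -0.0062 0.0378 0.35
1.0 off -0.0082 0.0429 0.4
1.05 off -0.0104 0.048 0.45
1.1 off -0.0128 0.0529 0.5
1.13 off -0.0144 0.0558 0.53
1.16 off -0.0161 0.0586 0.56
1.18 off -0.0172 0.0605 0.58
```

```bash
python3 -m pendant '[{"offset":[-0.0001,0,0.0055],"rot":[0,-0.05,0]},{"offset":[-0.0004,0,0.011],"rot":[0,-0.1,0]},{"offset":[-0.001,0,0.0165],"rot":[0,-0.15,0]},{"offset":[-0.0019,0,0.0219],"rot":[0,-0.2,0]},{"offset":[-0.0031,0,0.0273],"rot":[0,-0.25,0]},{"offset":[-0.0045,0,0.0326],"rot":[0,-0.3,0]},{"offset":[-0.0062,0,0.0378],"rot":[0,-0.35,0]},{"offset":[-0.0082,0,0.0429],"rot":[0,-0.4,0]},{"offset":[-0.0104,0,0.048],"rot":[0,-0.45,0]},{"offset":[-0.0128,0,0.0529],"rot":[0,-0.5,0]},{"offset":[-0.0144,0,0.0558],"rot":[0,-0.53,0]},{"offset":[-0.0161,0,0.0586],"rot":[0,-0.56,0]},{"offset":[-0.0167,0,0.0597],"rot":[0,-0.57,0]},{"offset":[-0.0167,0,0.0597],"rot":[0,-0.57,0]},{"offset":[-0.0167,0,0.0597],"rot":[0,-0.57,0]},{"offset":[-0.0167,0,0.0597],"rot":[0,-0.57,0]}]'
cat > st.py <<'E'
from h import *
import sys
s=state(); P=np.array([.539,-.1115]); k=np.array(s["ee_pos"])[:2]; v=k-P; a=np.arctan2(v[1],v[0]); f=np.array(s["wrist_force"])[:2]; u=v/np.hypot(*v); w=np.array([-u[1],u[0]])
print(np.hypot(*v),a+2.898,"Frad",f@u,"Ftan",f@w,s["opening"],s["time"])
o=[]
for n,r in (("wrist",None),("side",(150,290,170,310))):
    i=get_image(n)["img"]
    if r: i=i[r[0]:r[1],r[2]:r[3]]
    o.append(cv2.resize(i,(400,300),interpolation=2))
cv2.imwrite(f"pics/{sys.argv[1]}.png",np.hstack(o))
E
python3 st.py d1
```

```text
time: 6.5
ee_pos: [0.5221, -0.2191, 0.0619]
tool_rot: [[-0.149, 0.0, 0.989], [-0.989, 0.003, -0.149], [-0.003, -1.0, -0.0]]
wrist_force: [-0.7, 5.8, 5.3]
opening: 0.0235
0.10888674194960608 1.170957221278838 Frad -5.639193741431625 Ftan -1.5928422484663711 0.023520471577420782 6.5
```

View pics/d1.png

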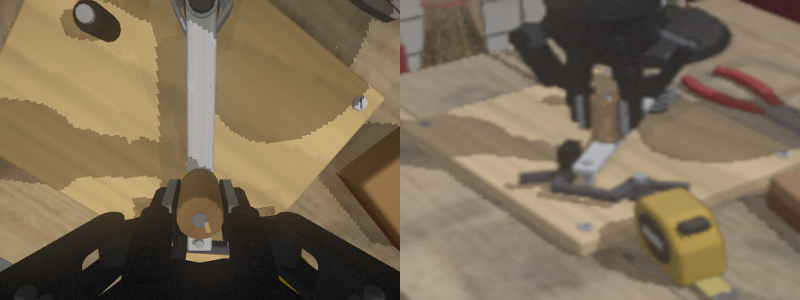

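The bar tip is over the hook and the knob is held well; the angle reads 1.17. I'll nudge on towards the stop and feel the force.

```bash
python3 -m pendant '[{"offset":[0,0,0.001],"rot":[0,-0.01,0]},{"offset":[0,0,0.002],"rot":[0,-0.02,0]},{"offset":[0,0,0.003],"rot":[0,-0.03,0]},{"offset":[0,0,0.003],"rot":[0,-0.03,0]},{"offset":[0,0,0.003],"rot":[0,-0.03,0]}]'; python3 st.py d2;python3 - <<'E'
from h import *
c=get_image("scene"); print(spot_point("launcher_pivot","scene")[:1],spot_point("launcher_knob","scene")[:1]); cv2.imwrite("pics/d2s.png",cv2.resize(c["img"][160:280,150:310],(800,600),interpolation=2))
E
```

```text
time: 7.02
ee_pos: [0.5251, -0.2195, 0.0619]
tool_rot: [[-0.119, 0.0, 0.993], [-0.993, 0.003, -0.119], [-0.003, -1.0, 0.0]]
wrist_force: [-0.2, 5.0, 6.0]
opening: 0.0239
0.10889396276511405 1.1989877885884566 Frad -4.978802875044877 Ftan -0.8109776870841936 0.023856568599973323 7.0167
[{'position': [229.0, 192.0], 'score': 0.74}] [{'position': [246.3, 207.5], 'score': 0.88}]
```

View pics/d2s.png

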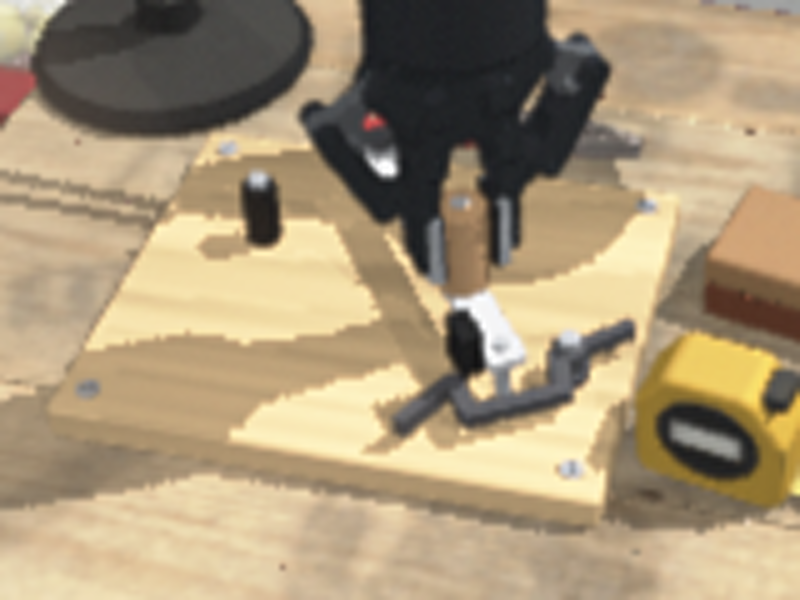

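The pin (503,380) sits inside the hook, past the tooth (460,385), and the hook looks closed. Easing back slowly onto the catch.

```bash
python3 -m pendant '[{"offset":[0,0,-0.0015],"rot":[0,0.014,0]},{"offset":[0,0,-0.003],"rot":[0,0.028,0]},{"offset":[-0.0001,0,-0.0045],"rot":[0,0.041,0]},{"offset":[-0.0002,0,-0.006],"rot":[0,0.055,0]},{"offset":[-0.0003,0,-0.0075],"rot":[0,0.069,0]},{"offset":[-0.0004,0,-0.009],"rot":[0,0.083,0]},{"offset":[-0.0005,0,-0.01],"rot":[0,0.092,0]},{"offset":[-0.0005,0,-0.01],"rot":[0,0.092,0]},{"offset":[-0.0005,0,-0.01],"rot":[0,0.092,0]}]'; python3 st.py d3;python3 - <<'E'
from h import *
c=get_image("scene"); cv2.imwrite("pics/d3s.png",cv2.resize(c["img"][160:280,150:310],(800,600),interpolation=2))
E
```

```text
time: 8.02
ee_pos: [0.5159, -0.2179, 0.0619]
tool_rot: [[-0.209, 0.002, 0.978], [-0.978, 0.003, -0.209], [-0.003, -1.0, 0.001]]
wrist_force: [3.0, 5.9, 3.6]
opening: 0.0235
0.10888570223051398 1.1134345277109676 Frad -6.377554972910507 Ftan 1.641128030821164 0.02348025907503038 8.0167
```

View pics/d3s.png

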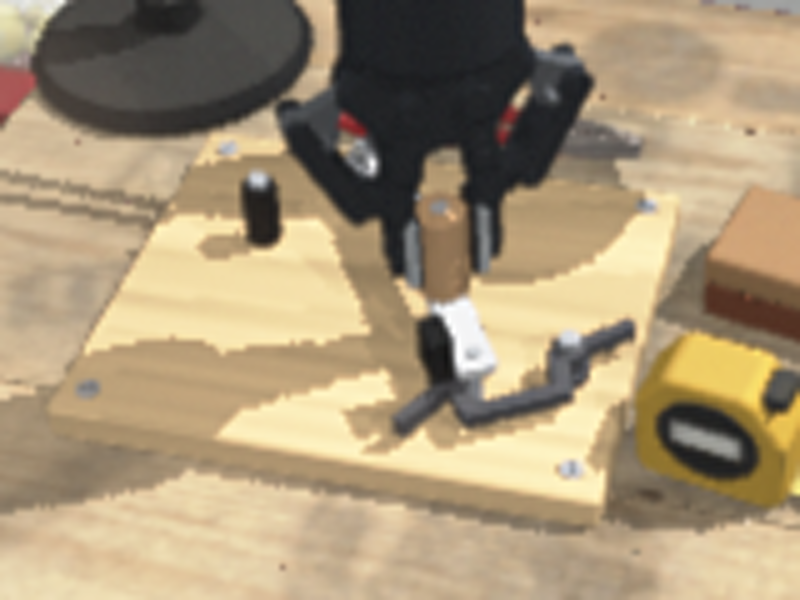

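The pin is now almost against the tooth and the hook hasn't moved. Another 2 mm back, checking the force.

```bash
python3 -m pendant '[{"offset":[0,0,-0.0005],"rot":[0,0.005,0]},{"offset":[0,0,-0.001],"rot":[0,0.01,0]},{"offset":[0,0,-0.0015],"rot":[0,0.014,0]},{"offset":[0,0,-0.002],"rot":[0,0.018,0]},{"offset":[0,0,-0.002],"rot":[0,0.018,0]},{"offset":[0,0,-0.002],"rot":[0,0.018,0]}]'; python3 st.py d4; python3 -c "
from h import *
c=get_image('scene'); cv2.imwrite('pics/d4s.png',cv2.resize(c['img'][160:280,150:310],(800,600),interpolation=2))"
```

```text
time: 8.67
ee_pos: [0.5157, -0.2179, 0.0619]
tool_rot: [[-0.224, 0.006, 0.975], [-0.975, 0.001, -0.224], [-0.002, -1.0, 0.005]]
wrist_force: [7.7, 5.6, -0.1]
opening: 0.0235
0.10891413677062282 1.111722669699222 Frad -7.123055831299256 Ftan 6.315318235178418 0.023486511461427977 8.6667
```

The arm stopped at 1.11 while the tool was told to go on, and the tangential force rose from -0.8 to +6.3 N. That means the catch holds it. Opening the fingers.

```bash
python3 -m pendant '[{"offset":[0,0,0],"rot":[0,0,0]},{"offset":[0,0,0],"rot":[0,0,0]},{"offset":[0,0,0],"rot":[0,0,0]},{"offset":[0,0,0],"rot":[0,0,0]},{"offset":[0,0,0],"rot":[0,0,0]},{"offset":[0,0,0],"rot":[0,0,0]},{"offset":[0,0,0],"rot":[0,0,0]},{"offset":[0,0,0],"rot":[0,0,0]}]' 0.4; python3 st.py d5
```

```text
time: 9.48
ee_pos: [0.5129, -0.2192, 0.0612]
tool_rot: [[-0.222, -0.0, 0.975], [-0.975, -0.0, -0.222], [0.0, -1.0, -0.0]]
wrist_force: [0.2, -0.1, 0.0]
opening: 0.0601
0.11086927575448281 1.0893179935372899 Frad 0.01644997738613076 Ftan 0.24817873270708954 0.06011897844621282 9.4833
```

View pics/d5.png

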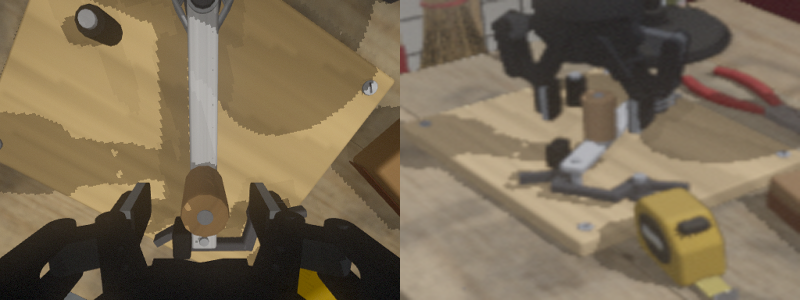

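The fingers are clear of the knob on both sides, the force is zero and the arm is still on the catch. Lifting straight up.

```bash
python3 -m pendant '[{"offset":[0,-0.01,0],"rot":[0,0,0]},{"offset":[0,-0.03,0],"rot":[0,0,0]},{"offset":[0,-0.05,0],"rot":[0,0,0]},{"offset":[0,-0.08,0],"rot":[0,0,0]},{"offset":[0,-0.11,0],"rot":[0,0,0]},{"offset":[0,-0.13,0],"rot":[0,0,0]},{"offset":[0,-0.14,0],"rot":[0,0,0]},{"offset":[0,-0.14,0],"rot":[0,0,0]},{"offset":[0,-0.14,0],"rot":[0,0,0]},{"offset":[0,-0.14,0],"rot":[0,0,0]}]'; python3 - <<'E'
from h import *
s=state(); c=get_image("wrist"); i=c["img"]
k=spot_point("launcher_knob","wrist")[0]; K=atz(c,k["position"],.073,s)[:2]; v=K-[.539,-.1115]; print(k,K,np.hypot(*v),np.arctan2(v[1],v[0])+2.898,s["time"])
j=get_image("scene")["img"][160:280,150:310]
cv2.imwrite("pics/e.png",np.hstack([cv2.resize(x,(400,300),interpolation=2) for x in (i,j)]))
E
```

```text
time: 10.42
ee_pos: [0.5118, -0.2185, 0.1996]
tool_rot: [[-0.222, -0.003, 0.975], [-0.975, 0.001, -0.222], [-0.001, -1.0, -0.003]]
wrist_force: [-0.3, 0.2, -0.3]
opening: 0.0596
{'position': [257.1, 183.9], 'score': 0.59} [ 0.5124 -0.2172] 0.10898433081003668 1.0804579199291868 10.4167
```

View pics/e.png

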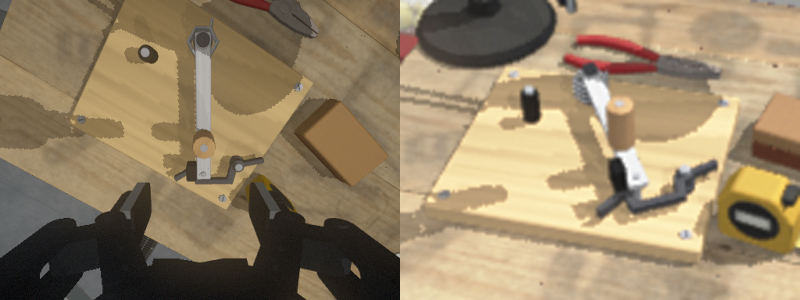

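The arm stays drawn on the closed hook and the gripper is well clear above it. Handing in.

```bash
python3 -c "
from bench import *
print(finish_job())"
```

```text
the job is handed in; nothing more can be done
None
```

The launcher is cocked: the arm stays drawn back on the closed catch, and the gripper has let go and is about 14 cm clear. I handed it in at about 10.5 s of the 38 s allowed.

- **What I did:** I gripped the knob from above and drew it round about the pivot to about 1.20 rad, the hard stop. I then eased it back until the pin rested on the tooth, opened the fingers and lifted straight up.
- **Holding on the catch:** Easing back, the arm stopped at about 1.11 rad although the tool was told to go further. The tangential force rose from -0.8 to +6.3 N, so the catch was taking the load.
- **After letting go:** The last wrist and scene pictures show the arm in the closed hook. The wrist force is about zero.
- **What disagreed:**
  - The wrist force at full draw read only about 1 N tangentially, with a steady 5 N radially, instead of the expected 8 N spring pull. I did not find out why.
  - The last camera estimate of the arm angle was 1.08 rad against the expected 1.10, which is about 2 mm at the knob and within calibration.

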